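# Ready the pipette at the needle

## Task

Slide the white spot plate with the grip knob, flat on the bench, until the needle point of the stand is above the inside of the plate's ringed well, and let go of it. Then draw the pipette up out of its holder block, slant it about half-way between upright and level with its tip lowest, and finish still holding it like that with its tip raised close beside the needle point, within 4 cm of it, touching neither plate, stand nor bench. The plate stays under the needle, and the dish, white jar and ink bottle must not be knocked about.

Things in the scene. Friction and masses are not known exactly. Their poses are not given: they have to be found in the camera images.
- plate_knob (a point): centre of the grip knob of the white spot plate (loose slab 116 x 54 x 10 mm, about 0.35 kg, slides on the bench). Knob head 22 x 22 mm in plan, sides along the plate's axes, from 22 to 46 mm above the bench, on a round 20 mm stem; this point is 34 mm above the bench. x axis: along the plate from the knob to the ringed well; y: across the plate; z: up
- plate_well (a point): centre of the ringed well on the plate's top face, 10 mm above the bench, 82 mm from the knob along the plate's x axis and 18 mm from that end of the plate. A dark raised ring of 23 mm diameter and 1.7 mm wire thickness marks it; the four other wells, in two rows, have no ring
- needle_point (a point): lower end of the fixed vertical needle (3 mm thick, 25 mm long) of the stand, 32 mm above the bench. Above it a slim cone and a 13 mm rod go up to an arm at 150 mm height that runs along this frame's x axis to a post 92 mm away; the base (62 x 110 x 14 mm) covers x = 61 to 123 mm. The stand cannot move; its place and yaw vary. z: up
- pipette_grip (a point): point on the upper handle of the pipette (251 mm long, about 0.09 kg), which stands upright, tip down, in the holder, leaning up to 3 degrees. y axis: along it to the tip. Handle: flat-sided bar 28 mm wide (x), 25 mm thick (z), from 16 mm above to 101 mm below this point; a 16 mm plunger goes to 46 mm above. A finger rest sticks out 35 mm to -x here, so grip the z faces. 211 mm above the bench
- pipette_tip (a point): lower end of the pipette, on its axis, 205 mm from the grip point along the pipette's y axis; same axes as the grip point. The lowest 105 mm is a shaft that counts as 12 x 12 mm square
- holder_mouth (a point): centre of the top of the fixed grey holder block (56 x 56 mm, 78 mm high, 70 mm square foot). A square hole 15 mm wide, 72 mm deep, open upwards, takes the pipette's shaft; its tip starts 6 mm above the bench, so it must rise straight up over 75 mm to be free. The pipette's x axis starts along this frame's -x, its z along this frame's -y. z: up
- dish_centre (a point): centre of a bystander: a flat round culture dish, 91 mm diameter, 15 mm high, loose
- jar_centre (a point): centre of a bystander: a squat white jar, 52 mm diameter, 78 mm high, loose
- vial_centre (a point): centre of a bystander: a small ink bottle, 45 mm diameter, 87 mm high, loose
- spot_plate: the spot plate as a whole; origin at the centre of its underside, axes as at the knob
- needle_stand: the stand as a whole; origin on the bench below the needle point, axes as at the needle point
- pipette: the pipette as a whole; origin at its side 125 mm from the tip, axes as at the grip point
- pipette_holder: the holder block; origin at the centre of its underside, axes as at its mouth. A wall of tall stacked cartons stands to its right and behind the needle stand, from about x = 0.58 m onwards between y = 0.1 and 0.4 m: keep wrist and elbow clear of it

How it is judged (in metres and radians):
On the way, in this order (a step that is already met when the one before it is completed fails the run):
1. the needle point is over the inside of the ringed well, and the plate is let go (horizontal distance between plate_well and needle_point below 0.01 m and contact force between the fingers and spot_plate below 0.05 N and height (world z) of spot_plate below 0.003 m and angle between spot_plate's own z axis and vertical below 0.05 rad and linear speed of spot_plate below 0.01 m/s), for 0.3 s.
2. the pipette has been drawn up out of its holder, in the fingers (z of pipette_tip in the frame of holder_mouth above 0 m and contact force between the fingers and pipette above 0.5 N), for 0.1 s.
At the end, for the whole second after the job is handed in: Needle point within 10 mm, horizontally, of the ringed well's centre; plate flat and let go. Pipette held still in the fingers, slanted 26 to 64 degrees from upright, tip lowest, within 42 mm of the needle point, over 11 mm above the bench, touching neither holder, plate nor stand (horizontal distance between plate_well and needle_point below 0.01 m and contact force between each of the fingers, pipette and spot_plate below 0.05 N and height (world z) of spot_plate below 0.003 m and angle between spot_plate's own z axis and vertical below 0.05 rad and contact force between the fingers and pipette above 0.5 N and contact force between pipette and pipette_holder below 0.05 N and contact force between pipette and needle_stand below 0.05 N and distance between pipette_tip and needle_point below 0.042 m and height (world z) of pipette_tip above 0.011 m and angle between pipette_tip's own y axis and vertical between 2.02 and 2.69 rad and linear speed of pipette below 0.03 m/s); the arm keeps its last pose, push and grip.
It fails at once if the plate is lifted more than 15 mm off the bench instead of slid (height (world z) of spot_plate above 0.015 m).
It fails at once if the dish is pushed more than 25 mm or knocked over (distance of dish_centre from where it was at the start of the episode above 0.025 m).
It fails at once if the white jar is pushed more than 25 mm or knocked over (distance of jar_centre from where it was at the start of the episode above 0.025 m).
It fails at once if the ink bottle is pushed more than 25 mm or knocked over (distance of vial_centre from where it was at the start of the episode above 0.025 m).
It also fails if it takes over 64 s, if anything falls off the work surface, if the arm or the gripper's body presses on something with over 40 N, if the wrist force passes 120 N, or if a joint passes its speed limit or range.

## Robot

A 6-joint arm with a two-finger parallel gripper is mounted at the origin on a cart in front of the work surface, level with it; the furniture and walls round the work are solid. World frame = base frame: x ahead of the robot, y to its left, z up, the work surface at z = 0. Lengths are in m, angles in degrees, forces in N, time in s.
With the tool pointing down it reaches from about 0.325 to 0.85 m from the base axis. Payload 15.5 kg.
Tool frame: the origin (TCP) lies at the very end of the fingers, on their centre line; the grasp point (between the pads) lies arm.grip_depth behind it (arm.grip_depth is the distance from the TCP to the grasp point, in m); z points along the fingers, y is the direction in which the jaws open and shut (so a half turn about z gives the same grasp; the last joint's range is limited). The gripper opens to 91 mm and grips with 3 to 60 N. Pads are 32 mm wide; open, the fingers measure 118 mm over their backs; the gripper's body (76 mm by 178 mm) begins 60 mm behind the grasp point.
Start: joints at [-75.143, 28.281, 77.091, -0, 74.628, -5.472], TCP at [0.217, -0.586, 0.178] pointing down, gripper open.
Joint ranges: [-166.48, 166.48], [-47.26, 123.95], [12.59, 153.08], [-70.14, 250.14], [6.76, 159.57], [-176.63, 176.63]. Speed limits (degrees/s): [108.29, 108.29, 147.25, 172.46, 172.46, 172.46].

## Interface

Orientations are given as a 3x3 rotation matrix whose columns are the frame's x, y, z axes.
In Python, from rig import arm gives the robot as it stands. Calls block until the motion is done:
- arm.move_to(position, orientation): joint-space move of the TCP to a pose.
- arm.move_l(position, orientation=None, feed=0.15): straight line of the TCP; orientation=None keeps the orientation; feed is the mean speed in m/s.
- arm.move_joints(angles): joint-space move.
- arm.grip(opening): finger opening in m; the grip force is fixed at half the most; returns when the fingers have stopped.
- arm.sleep(seconds).
- arm.solve_ik(position, orientation): joint angles nearest the present ones, or None.
- arm.snapshot(name): name is "scene" or "side" or "wrist"; returns the picture (400x640x3 uint8, red, green, blue); there is no depth.
- arm.get_calibration(name): a dict with "intrinsics" (3x3 intrinsics, pixels), "cam_to_world" (4x4, takes a point from camera to world coordinates). Camera axes: x right, y down, z forward; pixel columns grow to the right and rows downward; lengths in m; the calibration is good to about 2 mm. A picture is of the moment at which its call begins: read the wrist's pose just before it. get_calibration takes no time and is no camera call; for the wrist camera it gives the pose at the moment of the call.
A pose or a line that the arm cannot do raises arm.Unreachable and nothing moves.
- arm.sign_off(): hands the job in, once; it reports no verdict.
Readings, each from a call of its own:
- arm.current_t(): time.
- arm.current_joint_positions(): joint angles.
- arm.current_dq(): joint speeds.
- arm.current_tau(): joint torques, N m.
- arm.current_ee_pos(): TCP position.
- arm.current_tool_rot(): TCP orientation.
- arm.current_force(): force on the tool from outside, world axes, zero at the start.
- arm.current_torque(): the same for the moment, N m.
- arm.current_width(): finger opening in m.
Only numpy, scipy, OpenCV 4.12 (cv2) and the standard library are available. Lean on these libraries where they do the work, as an engineer would, in place of code of your own. Each camera call takes 0.05 s, during which the arm holds its last target.

## Working session

There is one attempt and no reset: what is moved stays moved. The work goes in short steps, each a Python script; the robot and the scene stay as the last script left them, time stands still between calls to the robot, and variables do not carry over. Pictures are saved under pics/ and viewed, and the job is handed in when it is done.

```bash
ls; mkdir -p pics; python3 - <<'E'
from rig import arm
import cv2, numpy as np
np.set_printoptions(precision=4,suppress=True)
for n in ["scene","side","wrist"]:
    c=arm.get_calibration(n)
    print(n,c["intrinsics"].tolist(),"\n",c["cam_to_world"])
    im=arm.snapshot(n); cv2.imwrite(f"pics/{n}0.png",im[:,:,::-1])
print(arm.current_t(),arm.grip_depth,arm.current_tool_rot(),arm.current_width())
E
```

```text
pics
scene [[364.2732146280325, 0.0, 316.1690673150527], [0.0, 364.2732146280325, 195.03913849943106], [0.0, 0.0, 1.0]] 
 [[-0.8239 -0.4106  0.3907  0.1005]
 [-0.5668  0.5994 -0.5653  0.8288]
 [-0.002  -0.6871 -0.7265  0.7723]
 [ 0.      0.      0.      1.    ]]
side [[407.5251180622648, 0.0, 320.97788475462113], [0.0, 407.5251180622648, 200.58332904465604], [0.0, 0.0, 1.0]] 
 [[-0.3679 -0.7412  0.5615 -0.0713]
 [-0.9298  0.2865 -0.2311  0.525 ]
 [ 0.0104 -0.6071 -0.7945  0.8286]
 [ 0.      0.      0.      1.    ]]
wrist [[310.5813390395413, 0.0, 314.6537947812798], [0.0, 310.5813390395413, 199.4882395462103], [0.0, 0.0, 1.0]] 
 [[ 0.3477 -0.9085 -0.2318  0.2818]
 [-0.9376 -0.3372 -0.0848 -0.5626]
 [-0.0011  0.2468 -0.9691  0.3843]
 [ 0.      0.      0.      1.    ]]
0.15 0.0188 [[ 0.9377  0.3474 -0.0002]
 [ 0.3474 -0.9377  0.0009]
 [ 0.0001 -0.001  -1.    ]] 0.09151833932518015
```

View pics/scene0.png

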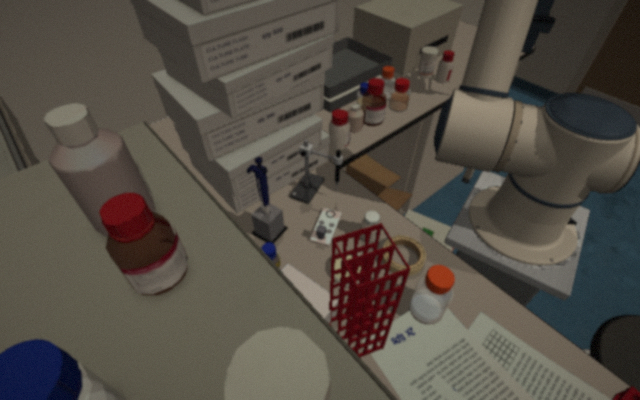

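View pics/side0.png

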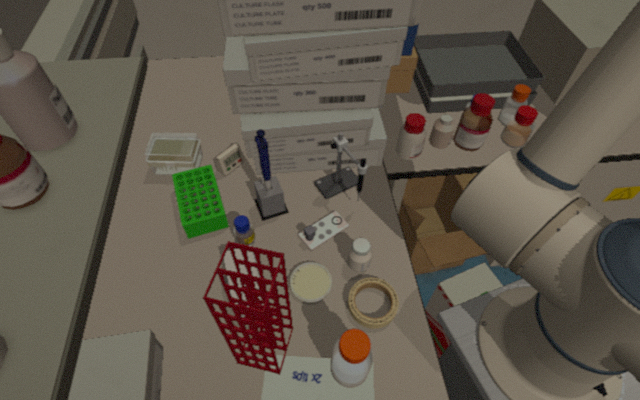

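View pics/wrist0.png

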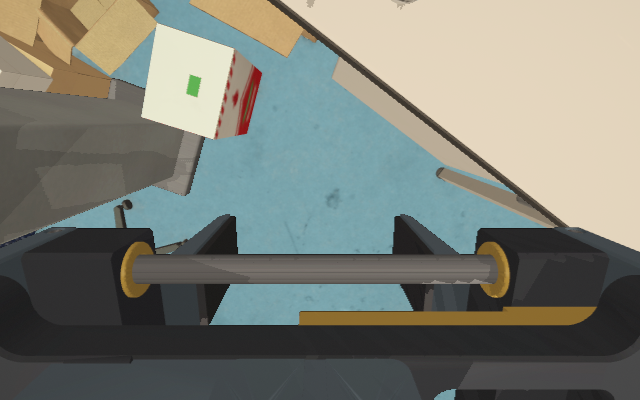

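The side view shows the plate near (323,230), needle stand (340,165), pipette in holder (265,180), dish (310,282), white jar (360,253) and ink bottle (243,230). The wrist sees only the floor. I'll zoom in on the work.

```bash
python3 - <<'E'
import cv2
a=cv2.imread("pics/side0.png")[115:305,225:385]; cv2.imwrite("pics/side0z.png",cv2.resize(cv2.convertScaleAbs(a,alpha=1.3),None,fx=3.1,fy=3.1,interpolation=cv2.INTER_CUBIC))
a=cv2.imread("pics/scene0.png")[135:275,240:430]; cv2.imwrite("pics/scene0z.png",cv2.resize(cv2.convertScaleAbs(a,alpha=1.3),None,fx=4,fy=4,interpolation=cv2.INTER_CUBIC))
E
```

```text
(no output)
```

View pics/side0z.png

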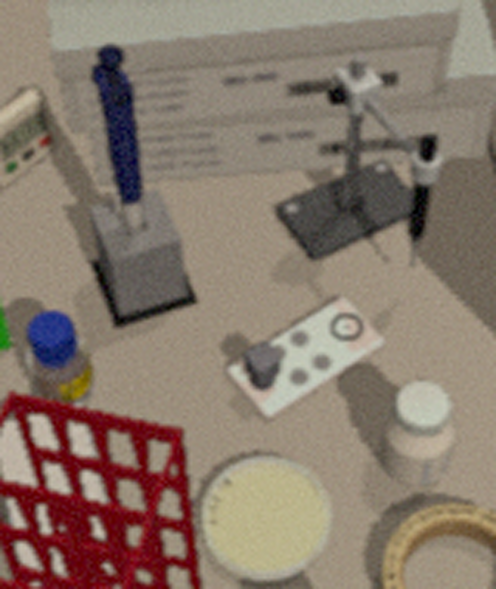

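View pics/scene0z.png

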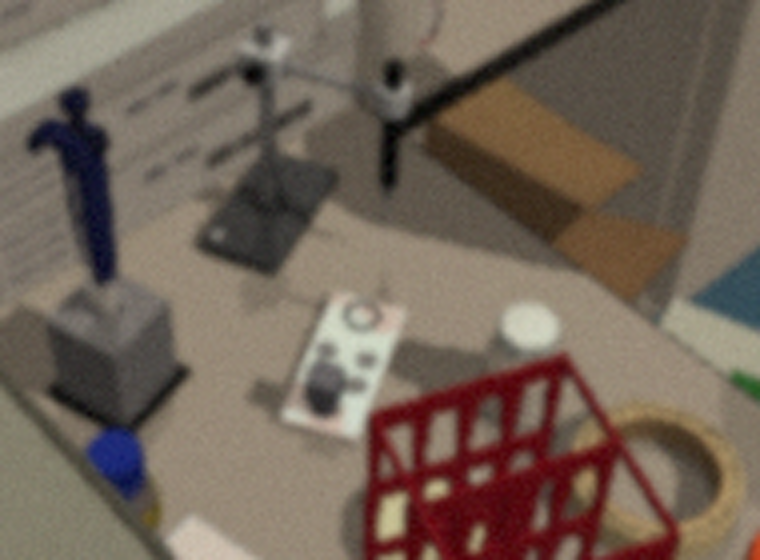

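```bash
cat > h.py <<'E'
from rig import arm
import cv2, numpy as np
np.set_printoptions(precision=4,suppress=True)
def ray(c,px):
    K=c["intrinsics"];T=c["cam_to_world"]
    d=np.linalg.inv(K)@np.array([px[0],px[1],1.0]); d=T[:3,:3]@d
    return T[:3,3],d/np.linalg.norm(d)
def onz(c,px,z):
    o,d=ray(c,px); return o+d*(z-o[2])/d[2]
def tri(cs,pxs):
    A=np.zeros((3,3));b=np.zeros(3)
    for c,p in zip(cs,pxs):
        o,d=ray(c,p);M=np.eye(3)-np.outer(d,d);A+=M;b+=M@o
    x=np.linalg.solve(A,b)
    return x,[np.linalg.norm(np.cross(x-ray(c,p)[0],ray(c,p)[1])) for c,p in zip(cs,pxs)]
def proj(c,X):
    T=np.linalg.inv(c["cam_to_world"]);p=T[:3,:3]@np.asarray(X)+T[:3,3];p=c["intrinsics"]@p;return p[:2]/p[2]
def down(yaw):  # tool z down, tool x axis at yaw (rad)
    x=np.array([np.cos(yaw),np.sin(yaw),0]);z=np.array([0,0,-1.]);return np.column_stack([x,np.cross(z,x),z])
E
python3 - <<'E'
from h import *
S=arm.get_calibration("side");C=arm.get_calibration("scene")
s=lambda u,v:(225+u/3.1,115+v/3.1)
c=lambda u,v:(240+u/4,135+v/4)
for n,p,q,z in [("well",(347,327),(362,316),.0115),("knobtop",(263,355),(326,375),.046),("needle",(413,265),None,.032),("jarlid",(423,402),(530,325),.078),("vialcap",(52,328),(117,445),.087),("dish",(266,513),None,.015),
 ("base1",(277,209),(198,243),.014),("base2",(385,160),None,.014),("base3",(317,258),(271,272),.014),("mouth",(135,218),(105,303),.078),("piptop",(110,52),(74,98),.257),("needletop",(427,140),(395,65),.165),("post",(355,75),(264,40),.16),
 ("pl1",(230,371),(282,420),.01),("pl2",(345,297),(331,290),.01),("pl3",(383,342),(407,305),.01),("pl4",(270,415),(355,437),.01)]:
    print(n,onz(S,s(*p),z), onz(C,c(*q),z) if q else "", tri([S,C],[s(*p),c(*q)]) if q else "")
E
```

```text
well [0.4355 0.2736 0.0115] [0.4367 0.2736 0.0115] (array([0.4369, 0.273 , 0.0101]), [np.float64(0.00047043363326041045), np.float64(0.0004704336332603282)])
knobtop [0.4134 0.352  0.046 ] [0.4136 0.3526 0.046 ] (array([0.4143, 0.3517, 0.0446]), [np.float64(1.6479492039644342e-05), np.float64(1.647949203966158e-05)])
needle [0.4589 0.2077 0.032 ]  
jarlid [0.3173 0.2696 0.078 ] [0.3173 0.2693 0.078 ] (array([0.3171, 0.2697, 0.0785]), [np.float64(4.0975908948738636e-05), np.float64(4.097590894870304e-05)])
vialcap [0.4636 0.4926 0.087 ] [0.4662 0.489  0.087 ] (array([0.462 , 0.4923, 0.0917]), [np.float64(0.0015657066783469416), np.float64(0.0015657066783469483)])
dish [0.3074 0.39   0.015 ]  
base1 [0.566  0.2823 0.014 ] [0.5696 0.2843 0.014 ] (array([0.5732, 0.2796, 0.0064]), [np.float64(0.0010405415030863355), np.float64(0.00104054150308622)])
base2 [0.584 0.175 0.014]  
base3 [0.5057 0.2706 0.014 ] [0.5104 0.2775 0.014 ] (array([ 0.5198,  0.2644, -0.0048]), [np.float64(0.0006890528456165941), np.float64(0.0006890528456166035)])
mouth [0.5468 0.4064 0.078 ] [0.5468 0.4047 0.078 ] (a
[... 501 characters left out ...]
683]), [np.float64(0.0016323114026519788), np.float64(0.0016323114026520966)])
pl1 [0.4311 0.3727 0.01  ] [0.432  0.3755 0.01  ] (array([0.435 , 0.3716, 0.0035]), [np.float64(0.0001222229200135731), np.float64(0.00012222292001347137)])
pl2 [0.4638 0.2633 0.01  ] [0.4682 0.2648 0.01  ] (array([0.4704, 0.2601, 0.0023]), [np.float64(0.00139518695366863), np.float64(0.0013951869536687567)])
pl3 [0.4132 0.2525 0.01  ] [0.4172 0.2466 0.01  ] (array([0.412 , 0.2535, 0.0166]), [np.float64(0.0024592784425591877), np.float64(0.002459278442559311)])
pl4 [0.3837 0.358  0.01  ] [0.3859 0.3601 0.01  ] (array([0.3878, 0.3564, 0.0036]), [np.float64(0.0005084930681813537), np.float64(0.0005084930681812733)])
```

```bash
python3 - <<'E'
from h import *
p=arm.current_ee_pos();R=arm.current_tool_rot()
arm.move_l([p[0],p[1],.30],feed=.3)
arm.move_to([.33,.20,.29],down(np.radians(35)))
print(arm.current_t(),arm.current_ee_pos(),arm.current_joint_positions())
arm.sleep(.2)
c=arm.get_calibration("wrist");im=arm.snapshot("wrist")
np.savez("w1.npz",**c);cv2.imwrite("pics/w1.png",im[:,:,::-1])
print(c["cam_to_world"])
E
```

```text
3.5083 [0.3304 0.1997 0.29  ] [22.2761  1.8528 96.8519 -0.0045 81.2921 77.3196]
[[ 0.5734 -0.7939 -0.2024  0.3867]
 [-0.8193 -0.5557 -0.1415  0.2388]
 [-0.0001  0.2469 -0.969   0.4966]
 [ 0.      0.      0.      1.    ]]
```

View pics/w1.png

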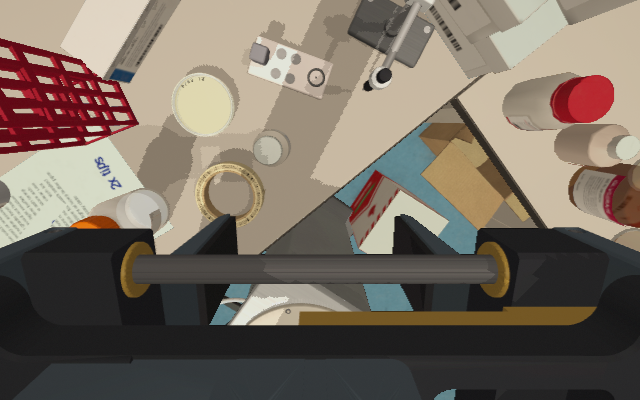

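```bash
python3 - <<'E'
import cv2
a=cv2.imread("pics/w1.png")[0:110,235:435]; cv2.imwrite("pics/w1z.png",cv2.resize(a,None,fx=4,fy=4,interpolation=cv2.INTER_CUBIC))
E
```

```text
(no output)
```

View pics/w1z.png

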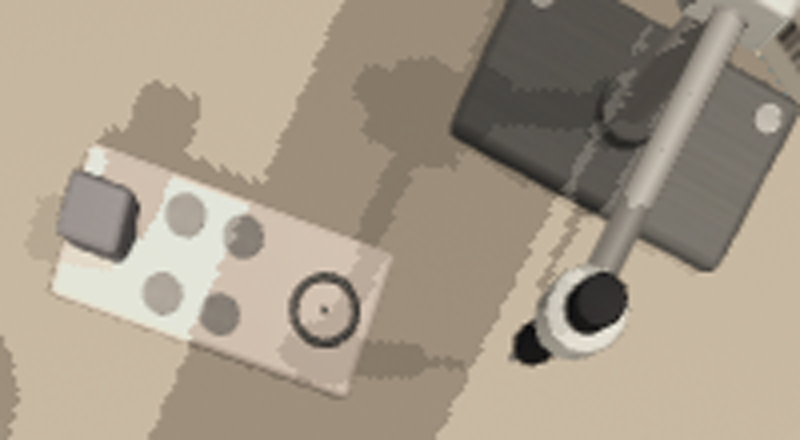

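```bash
python3 - <<'E'
from h import *
c=dict(np.load("w1.npz"))
w=lambda u,v:(235+u/4-.4,v/4-.4)
W=onz(c,w(325,310),.0115);print("well",W)
k=[onz(c,w(*p),.046) for p in [(80,170),(135,188),(117,262),(60,240)]];print("knob",np.mean(k,0),k)
pl=[onz(c,w(*p),.010) for p in [(97,145),(392,257),(347,395),(50,290)]];print("plate",np.array(pl))
b=[onz(c,w(*p),.014) for p in [(452,130),(712,268)]];print("base",np.array(b))
for p in pl: print(np.round(p,4))
# tool->cam
R=arm.current_tool_rot();p=arm.current_ee_pos();T=c["cam_to_world"]
rel=np.linalg.inv(np.block([[R,p.reshape(3,1)],[0,0,0,1]]))@T
np.save("rel.npy",rel);print(rel)
N=np.array([.459,.208,.032]);H=np.array([.5455,.4065,.078])
best=[]
for x in np.arange(.2,.7,.05):
  for y in np.arange(-.2,.5,.05):
    if not .34<np.hypot(x,y)<.75: continue
    for z in (.2,.26,.32):
      for yaw in range(-180,180,15):
        M=np.eye(4);M[:3,:3]=down(np.radians(yaw));M[:3,3]=x,y,z
        cc=dict(intrinsics=c["intrinsics"],cam_to_world=M@rel)
        pn=proj(cc,N);ph=proj(cc,H);pp=proj(cc,H+[0,0,.18])
        ok=all(20<q[0]<620 and 10<q[1]<210 for q in (pn,ph,pp))
        if ok:
          cam=cc["cam_to_world"][:3,3]
          e=np.arctan2(np.hypot(*(cam-N)[:2]),cam[2]-.032)
          best.append((np.degrees(e),x,y,z,yaw,pn,ph,pp))
best.sort(key=lambda t:-t[0])
for t in best[:25]:
  try: q=arm.solve_ik([t[1],t[2],t[3]],down(np.radians(t[4])))
  except Exception as e: q=None
  print([np.round(a,2) for a in t], q is not None)
E
```

```text
well [0.438  0.2726 0.0115]
knob [0.4152 0.3494 0.046 ] [array([0.4234, 0.3617, 0.046 ]), array([0.4293, 0.3438, 0.046 ]), array([0.4066, 0.3364, 0.046 ]), array([0.4014, 0.3558, 0.046 ])]
plate [[0.4367 0.3709 0.01  ]
 [0.4669 0.2631 0.01  ]
 [0.4185 0.2489 0.01  ]
 [0.3861 0.3591 0.01  ]]
base [[0.5121 0.2699 0.014 ]
 [0.5296 0.166  0.014 ]]
[0.4367 0.3709 0.01  ]
[0.4669 0.2631 0.01  ]
[0.4185 0.2489 0.01  ]
[0.3861 0.3591 0.01  ]
[[ 0.0002 -0.969  -0.2469  0.0687]
 [ 1.      0.0002 -0.0001  0.0005]
 [ 0.0002 -0.2469  0.969  -0.2066]
 [ 0.      0.      0.      1.    ]]
[np.float64(37.61), np.float64(0.6), np.float64(0.45), np.float64(0.2), np.int64(150), array([ 85.18, 177.34]), array([252.93, 162.43]), array([183.27, 209.88])] True
[np.float64(35.86), np.float64(0.6), np.float64(0.45), np.float64(0.2), np.int64(165), array([ 82.28, 115.98]), array([260.59, 147.24]), array([197.98, 178.34])] True
[np.float64(34.58), np.float64(0.6), np.float64(0.4), np.float64(0.2), np.int64(135), array([126.21, 206.64]), array([281.73, 145.55]), array([243.48, 174.78])] True
[np.float64(34.32), n
[... 2961 characters left out ...]
ay([263.34, 159.6 ])] True
[np.float64(30.53), np.float64(0.55), np.float64(0.45), np.float64(0.2), np.int64(-60), array([497.07,  30.3 ]), array([338.58, 152.98]), array([365.95, 190.37])] True
[np.float64(30.49), np.float64(0.55), np.float64(0.45), np.float64(0.26), np.int64(-30), array([499.57, 140.23]), array([346.14, 162.22]), array([371.68, 196.22])] True
[np.float64(30.47), np.float64(0.65), np.float64(0.35), np.float64(0.26), np.int64(120), array([149.29, 189.59]), array([261.81,  92.07]), array([214.28,  66.65])] True
[np.float64(30.27), np.float64(0.6), np.float64(0.45), np.float64(0.32), np.int64(150), array([138.99, 163.98]), array([269.06, 151.45]), array([239.68, 171.46])] True
```

```bash
python3 - <<'E'
from h import *
S=arm.get_calibration("side");C=arm.get_calibration("scene")
print(tri([S,C],[(284,254),(381,224)]), tri([S,C],[(229,243),(334,238)]))
for t in [(.42,.42,.30,10),(.42,.40,.30,5),(.40,.42,.30,10)]:
    M=np.eye(4);M[:3,:3]=down(np.radians(t[3]));M[:3,3]=t[:3]
    cc=dict(intrinsics=S["intrinsics"]*0+np.array([[310.58,0,314.65],[0,310.58,199.5],[0,0,1]]),cam_to_world=M@np.load("rel.npy"))
    print(t,[np.round(proj(cc,X)) for X in ([.459,.208,.032],[.5455,.4065,.078],[.5455,.4065,.257])], arm.solve_ik(t[:3],M[:3,:3]))
E
```

```text
(array([0.2265, 0.4597, 0.3056]), [np.float64(0.00028516300293296795), np.float64(0.00028516300293301945)]) (array([0.2727, 0.5299, 0.3089]), [np.float64(0.0010511944019399064), np.float64(0.001051194401939934)])
(0.42, 0.42, 0.3, 10) [array([455., 166.]), array([341.,  78.]), array([362.,  47.])] [ 39.2411  20.551   70.8192  -0.      88.6299 119.2411]
(0.42, 0.4, 0.3, 5) [array([443., 152.]), array([318.,  75.]), array([320.,  40.])] [ 37.7048  19.2742  72.7776  -0.      87.9482 122.7048]
(0.4, 0.42, 0.3, 10) [array([459., 153.]), array([344.,  62.]), array([367.,  17.])] [ 40.4991  19.2742  72.7776  -0.      87.9482 120.4991]
```

```bash
python3 - <<'E'
from h import *
arm.move_to([.42,.42,.30],down(np.radians(10)))
arm.sleep(.2)
c=arm.get_calibration("wrist");im=arm.snapshot("wrist")
np.savez("w2.npz",**c);cv2.imwrite("pics/w2.png",im[:,:,::-1])
cv2.imwrite("pics/w2z.png",cv2.resize(im[0:200,280:490,::-1],None,fx=3,fy=3,interpolation=cv2.INTER_CUBIC))
print(arm.current_t())
E
```

```text
4.95
```

View pics/w2z.png

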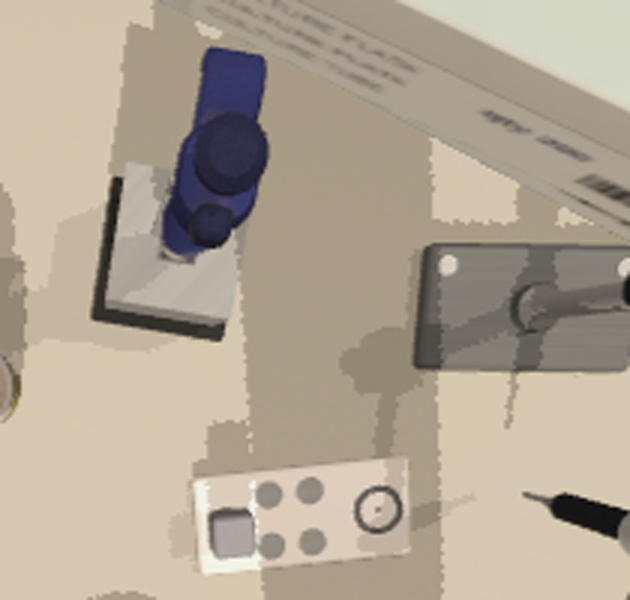

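```bash
python3 - <<'E'
from h import *
c=dict(np.load("w2.npz"));S=arm.get_calibration("side");c1=dict(np.load("w1.npz"))
w=lambda u,v:(280+(u+.5)/3-.5,(v+.5)/3-.5)
s=lambda u,v:(225+u/3.1,115+v/3.1)
print("cam",c["cam_to_world"][:3,3])
print("well",onz(c,w(379,510),.0115)); print("well tri",tri([c,c1],[w(379,510),(315.9,77.1)]))
k=[onz(c,w(*p),.046) for p in [(213,511),(252,508),(255,553),(215,558)]];print("knob",np.mean(k,0))
print("needle",onz(c,w(524,494),.032),tri([c,S],[w(524,494),s(413,265)]))
pl=np.array([onz(c,w(*p),.010) for p in [(193,481),(408,459),(410,552),(203,574)]]);print(pl)
d=pl[1]+pl[2]-pl[0]-pl[3];print("plate yaw",np.degrees(np.arctan2(d[1],d[0])),"size",np.linalg.norm(d)/2)
b=np.array([onz(c,w(*p),.014) for p in [(415,368),(628,371),(430,246)]]);print("base",b)
h=np.array([onz(c,w(*p),.078) for p in [(127,164),(106,303),(232,320)]]);print("holder top",h, np.linalg.norm(h[0]-h[1]),np.linalg.norm(h[1]-h[2]))
e=h[0]-h[1];print(np.degrees(np.arctan2(e[1],e[0])));e=h[2]-h[1];print(np.degrees(np.arctan2(e[1],e[0])))
print("centre",(h[0]+h[2])/2)
f=np.array([onz(c,w(*p),.0) for p in [(93,321),(224,341)]]);print("foot",f)
print("pip top",onz(c,w(230,150),.257))
E
```

```text
cam [0.4879 0.4303 0.5072]
well [0.438  0.2725 0.0115]
well tri (array([0.438 , 0.2725, 0.0117]), [np.float64(3.1032506422056523e-06), np.float64(3.103250642204348e-06)])
knob [0.4177 0.3524 0.046 ]
needle [0.4609 0.208  0.032 ] (array([0.4608, 0.2066, 0.0291]), [np.float64(5.416389365199164e-05), np.float64(5.4163893652014324e-05)])
[[0.4358 0.3735 0.01  ]
 [0.467  0.2635 0.01  ]
 [0.4184 0.2498 0.01  ]
 [0.3869 0.3581 0.01  ]]
plate yaw -73.97129525823377 size 0.11358976699657229
base [[0.5129 0.273  0.014 ]
 [0.5304 0.1648 0.014 ]
 [0.5714 0.2807 0.014 ]]
holder top [[0.5701 0.4353 0.078 ]
 [0.513  0.4343 0.078 ]
 [0.5156 0.3782 0.078 ]] 0.057067413071983764 0.05610412883060458
1.0070623035916737
-87.35423579128117
centre [0.5428 0.4068 0.078 ]
foot [[0.5076 0.4402 0.    ]
 [0.5096 0.3707 0.    ]]
pip top [0.5434 0.4087 0.257 ]
```

```bash
python3 - <<'E'
import cv2
im=cv2.imread("pics/w2.png")
cv2.imwrite("pics/w2zz.png",cv2.resize(im[5:125,300:400],None,fx=5,fy=5,interpolation=cv2.INTER_CUBIC))
E
```

```text
(no output)
```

View pics/w2zz.png

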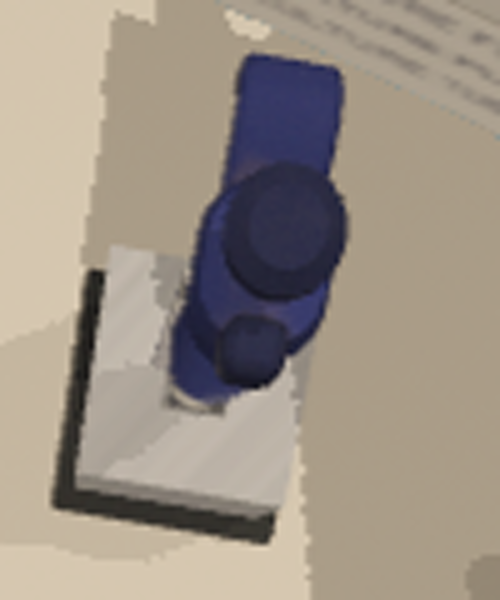

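```bash
python3 - <<'E'
from h import *
R=down(np.radians(106))
arm.grip(.055)
arm.move_to([.4154,.3513,.15],R)
arm.move_l([.4154,.3513,.0165],feed=.12)
print(arm.current_force(),arm.current_ee_pos())
arm.grip(0.0);print("w",arm.current_width(),arm.current_force())
g=np.array([.4384,.2863,.0165])
arm.move_l(g,feed=.07)
arm.sleep(.2);print(arm.current_force(),arm.current_ee_pos(),arm.current_width())
arm.snapshot
cv2.imwrite("pics/s3.png",arm.snapshot("side")[:,:,::-1])
print(arm.current_t())
a=cv2.imread("pics/s3.png")[115:305,225:425]; cv2.imwrite("pics/s3z.png",cv2.resize(a,None,fx=3,fy=3,interpolation=cv2.INTER_CUBIC))
E
```

```text
[ 0.2394 -0.6223 -0.1266] [0.4158 0.3516 0.0171]
w 0.0008816282566553922 [ 0.1973  0.0257 -0.2137]
[-0.1361 -0.0905  0.1096] [0.4383 0.2866 0.0165] 0.0005288363708299986
10.8417
```

View pics/s3z.png

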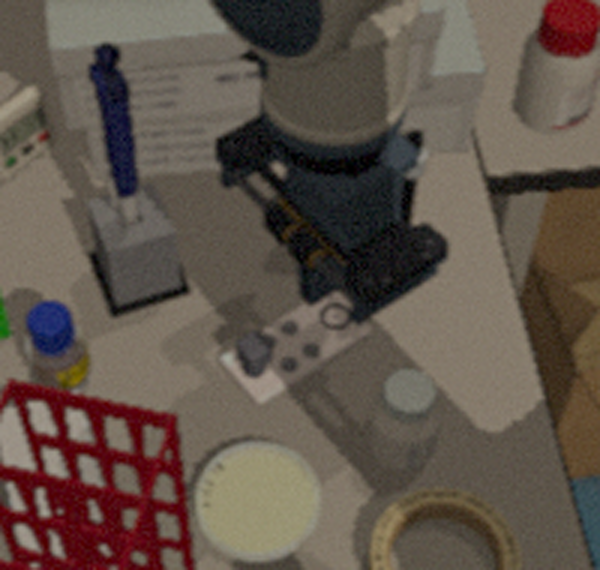

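The jaws closed to 0 and the plate did not move (knob still at about (310,232) in the side view). I need to see why before doing anything else.

```bash
python3 - <<'E'
from h import *
S=arm.get_calibration("side");C=arm.get_calibration("scene")
p=arm.current_ee_pos();print(p,arm.current_width(),arm.current_tool_rot(),proj(S,p),proj(C,p), proj(S,p+[0,0,.06]))
cv2.imwrite("pics/sc4.png",cv2.resize(arm.snapshot("scene")[125:275,240:430,::-1],None,fx=4,fy=4,interpolation=cv2.INTER_CUBIC))
cv2.imwrite("pics/w4.png",arm.snapshot("wrist")[:,:,::-1])
E
```

```text
[0.4383 0.2865 0.0165] 0.0005712363260633116 [[-0.276   0.9612 -0.    ]
 [ 0.9612  0.276  -0.    ]
 [ 0.     -0.     -1.    ]] [331.6652 220.0207] [327.4806 215.557 ] [332.4788 205.1957]
```

View pics/sc4.png

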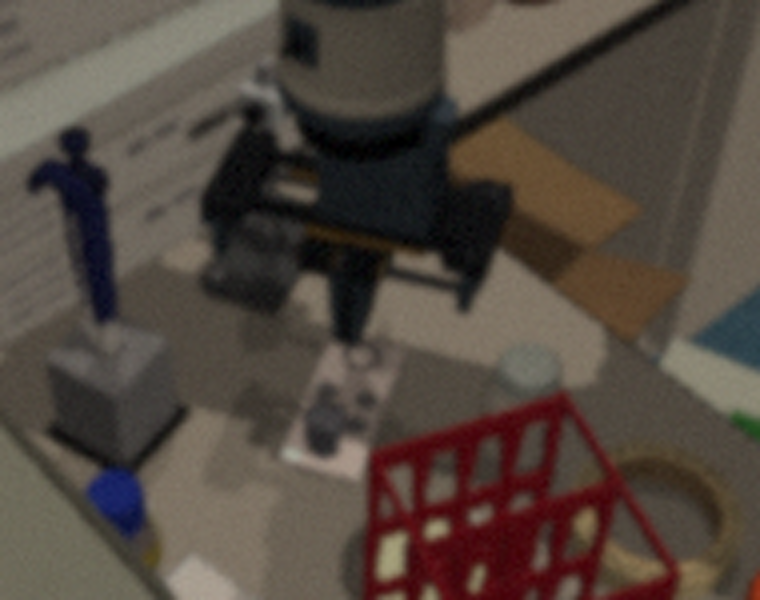

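View pics/w4.png

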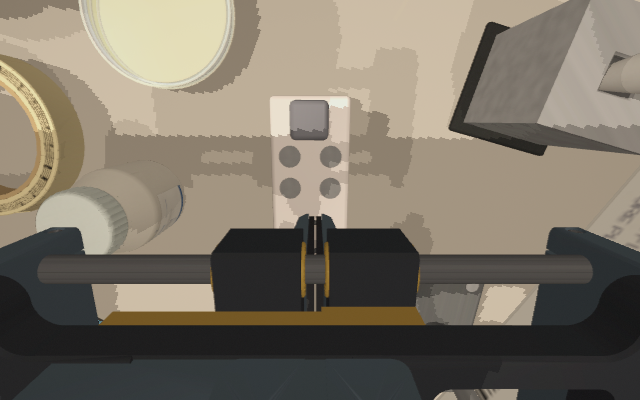

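```bash
python3 - <<'E'
from h import *
S=arm.get_calibration("side");C=arm.get_calibration("scene")
p=arm.current_ee_pos()
out=[]
for n,c,(y,x) in [("side",S,(170,285)),("scene",C,(165,280))]:
    im=np.mean([arm.snapshot(n).astype(float) for _ in range(4)],0)
    a=np.clip(im*2.2,0,255).astype(np.uint8)[y:y+70,x:x+90,::-1]
    a=cv2.resize(a,None,fx=4.4,fy=6*4.4/6,interpolation=cv2.INTER_CUBIC)
    for z,col in [(0,(0,0,255)),(.02,(0,255,255)),(.04,(0,255,0))]:
        q=(proj(c,p+[0,0,z])-[x,y]+.5)*4.4; cv2.circle(a,tuple(int(v) for v in q),3,col,-1)
    out.append(a)
cv2.imwrite("pics/e5.png",np.hstack(out))
E
```

```text
(no output)
```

View pics/e5.png

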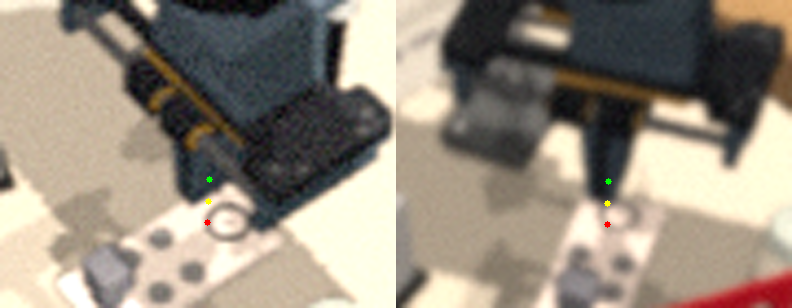

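The fingertips show about 20–30 mm above the reported TCP: the finger ends sit near the +0.02…+0.03 m markers in both views, and the open-finger geometry in w1 gives about 0.03 m. At reported z = 0.0165 they only skimmed the knob top. I'll measure the offset by a gentle touch on the bare bench first.

```bash
python3 - <<'E'
from h import *
R=down(np.radians(106))
arm.move_l([.4384,.2863,.07],feed=.2)
arm.move_l([.475,.325,.07],R,feed=.25)   # bare bench between plate, stand and holder
arm.move_l([.475,.325,.0],feed=.15)
f0=arm.current_force();z=0
while z>-.04:
    z-=.0015
    arm.move_l([.475,.325,z],feed=.03)
    f=arm.current_force()-f0
    if abs(f[2])>3: break
print(z,f,arm.current_ee_pos(),arm.current_t())
cv2.imwrite("pics/e6.png",cv2.resize(arm.snapshot("side")[150:250,270:400,::-1],None,fx=5,fy=5))
arm.move_l([.475,.325,z+.02],feed=.2)
E
```

```text
-0.03600000000000001 [-1.447  -1.2278 13.3218] [ 0.4752  0.3251 -0.0354] 18.7417
```

View pics/e6.png

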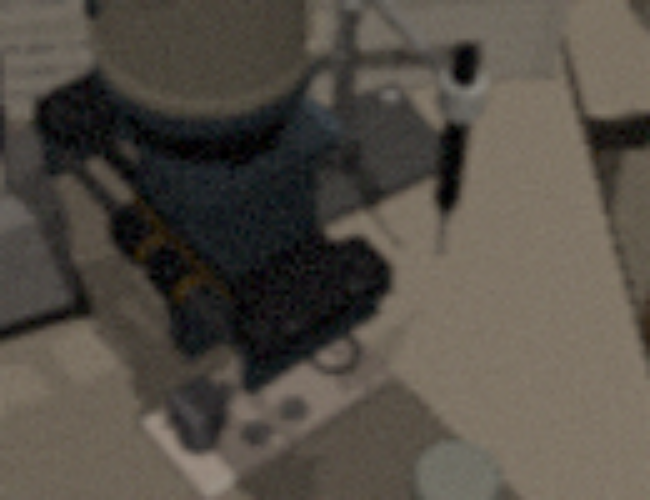

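Contact came at reported z ≈ −0.035, so the real finger ends lie 35 mm short of the reported TCP. I'll correct for that and slide the plate.

```bash
echo 'OFF=.0347' >> h.py; python3 - <<'E'
from h import *
R=down(np.radians(106))
arm.move_l([.475,.325,.03],feed=.3)
arm.grip(.05)
arm.move_l([.4154,.3513,.03],feed=.25)
arm.move_l([.4154,.3513,.0165-OFF],feed=.12)
print(arm.current_force(),arm.current_ee_pos())
arm.grip(0.0);w=arm.current_width();print("w",w,arm.current_force(),arm.current_t())
if w>.015:
    g=np.array([.4384,.2863,.0165-OFF])
    arm.move_l(g,feed=.06)
    arm.sleep(.1);print(arm.current_force(),arm.current_ee_pos(),arm.current_width(),arm.current_t())
cv2.imwrite("pics/s7.png",cv2.resize(arm.snapshot("side")[150:270,270:410,::-1],None,fx=5,fy=5))
E
```

```text
[-0.3778  0.5597  0.2298] [ 0.4159  0.3512 -0.018 ]
w 0.021942001963320953 [-0.1856  0.0866  6.6166] 21.7167
[-0.0276  0.5668  6.4699] [ 0.4388  0.2866 -0.0178] 0.021472844736303794 23.1167
```

View pics/s7.png

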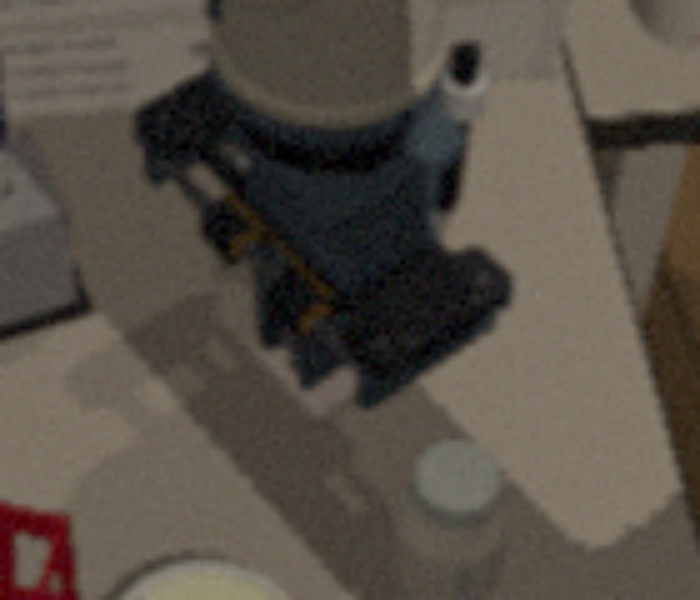

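Knob gripped (22 mm) and the plate slid. I release, and check IK for the pipette plan (uses no robot time).

```bash
cat >> h.py <<'E'
TG=OFF+arm.grip_depth   # reported TCP -> grasp point
def tool(yaw,pitch,sgn=-1):
    """tool z: heading yaw, pitch below level; tool x = sgn*(up-forward)"""
    f=np.array([np.cos(yaw),np.sin(yaw),0]);u=np.array([0,0,1.])
    z=f*np.cos(pitch)-u*np.sin(pitch);x=sgn*(f*np.sin(pitch)+u*np.cos(pitch))
    return np.column_stack([x,np.cross(z,x),z])
def tcp(G,R): return np.asarray(G)+TG*R[:,2]
E
python3 - <<'E'
from h import *
arm.grip(.05)
p=arm.current_ee_pos();arm.move_l([p[0],p[1],.05],feed=.2)
print(arm.current_t(),arm.current_ee_pos())
d=np.radians
for sg in (-1,1):
  for pit in (30,45,60,75,90):
    R=tool(d(1.5),d(pit),sg)
    r=[]
    for G in [(.5433,.4081,.211),(.47,.405,.25),(.5433,.4081,.34),(.42,.36,.36)]:
        q=arm.solve_ik(tcp(G,R),R); r.append(None if q is None else np.round(q))
    print(sg,pit,r)
f=d(9.2-90)
for sg in (-1,1):
  for pit in (60,75,90,105):
    R=tool(f,d(pit),sg);print("fin",sg,pit,[arm.solve_ik(tcp(G,R),R) for G in [(.488,.0407,.185),(.38,-.02,.33)]])
E
```

```text
24.2667 [0.4386 0.2864 0.0504]
-1 30 [None, None, None, None]
-1 45 [array([ 46.,  28., 101., -66.,  33.,   6.]), array([ 52.,  22., 105., -61.,  39.,   6.]), array([ 46.,  18.,  93., -46.,  44., -19.]), array([ 54.,   8., 104., -48.,  49., -11.])]
-1 60 [array([ 41.,  27.,  92., -29.,  41., -32.]), array([ 46.,  20.,  96., -30.,  45., -28.]), array([ 41.,  19.,  82., -22.,  57., -42.]), array([ 47.,   8.,  95., -25.,  58., -35.])]
-1 75 [array([ 36.,  29.,  81., -10.,  58., -51.]), array([ 40.,  22.,  86., -11.,  60., -47.]), array([ 36.,  23.,  71.,  -9.,  74., -54.]), array([ 40.,  11.,  85., -10.,  72., -49.])]
-1 90 [array([ 32.,  34.,  70.,  -0.,  76., -60.]), array([ 35.,  27.,  76.,  -0.,  77., -56.]), array([ 32.,  29.,  59.,  -0.,  92., -60.]), array([ 34.,  17.,  76.,  -0.,  88., -57.])]
1 30 [None, None, None, None]
1 45 [array([  46.,   28.,  101.,  -66.,   33., -174.]), array([  52.,   22.,  105.,  -61.,   39., -174.]), array([ 46.,  18.,  93., -46.,  44., 161.]), array([ 54.,   8., 104., -48.,  49., 169.])]
1 60 [array([ 41.,  27.,  92., -29.,  41., 148.]), array([ 46.
[... 1003 characters left out ...]
65.4333, -28.3077]), array([-23.4075,   5.1135,  97.2667,  12.6253,  85.9365, -34.425 ])]
fin 1 60 [array([  17.2886,   25.6034,  100.0358,  -33.6092,   63.4205, -154.1191]), array([  13.379 ,    4.6583,  103.4312,  -30.8602,   76.4515, -167.2086])]
fin 1 75 [array([   7.9338,   21.8186,   99.8586,  -17.5331,   59.1957, -172.1205]), array([  0.9304,   1.7445, 100.9797, -15.335 ,  75.5778, 175.3501])]
fin 1 90 [array([ -2.2232,  20.8393,  99.2009,  -0.    ,  59.9598, 168.5768]), array([-12.0239,   1.9697,  98.8858,  -0.    ,  79.1445, 158.7761])]
fin 1 105 [array([-11.9006,  22.7626,  98.1152,  15.3966,  65.4333, 151.6923]), array([-23.4075,   5.1135,  97.2667,  12.6253,  85.9365, 145.575 ])]
```

```bash
python3 - <<'E'
from h import *
d=np.radians
R=tool(d(1.5),d(55),-1);G=np.array([.5433,.4081,.211])
pre=G-.12*R[:,2]
p=arm.current_ee_pos();arm.move_l([p[0],p[1],.20],feed=.3)
arm.move_to(tcp(pre,R),R)
print(arm.current_t(),arm.current_joint_positions(),arm.current_ee_pos()-TG*arm.current_tool_rot()[:,2])
for n,(y,x) in [("side",(90,230)),("scene",(130,230))]:
    a=arm.snapshot(n);cv2.imwrite(f"pics/{n}8f.png",a[:,:,::-1])
    cv2.imwrite(f"pics/{n}8.png",cv2.resize(a[y:y+150,x:x+190,::-1],None,fx=4,fy=4,interpolation=cv2.INTER_CUBIC))
c=arm.get_calibration("wrist");np.savez("w8.npz",**c);cv2.imwrite("pics/w8.png",arm.snapshot("wrist")[:,:,::-1])
E
```

```text
25.5917 [ 47.9109  16.5174  94.2502 -33.4144  48.8514 -25.7139] [0.4735 0.406  0.3073]
```

View pics/side8.png

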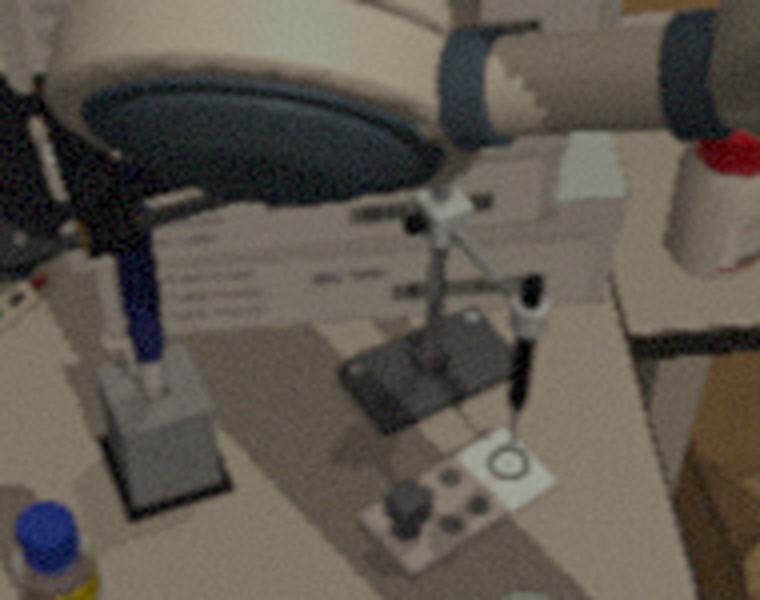

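View pics/scene8.png

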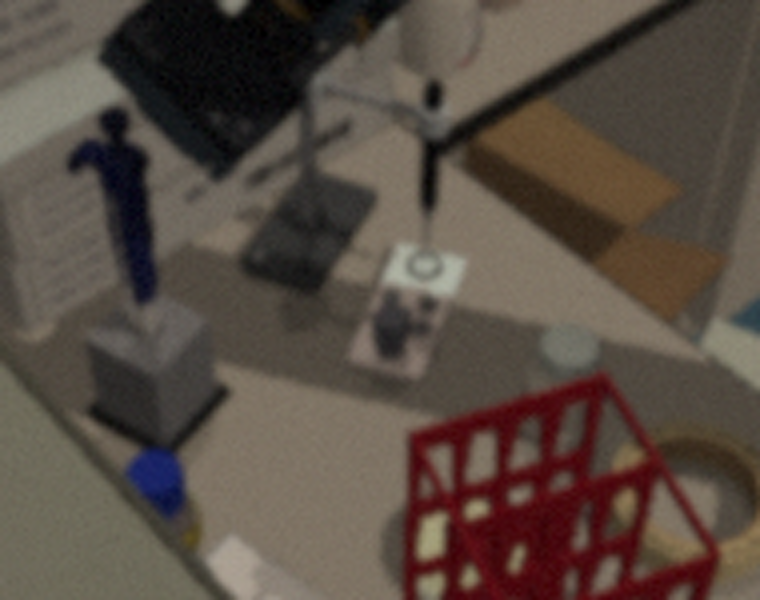

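View pics/w8.png

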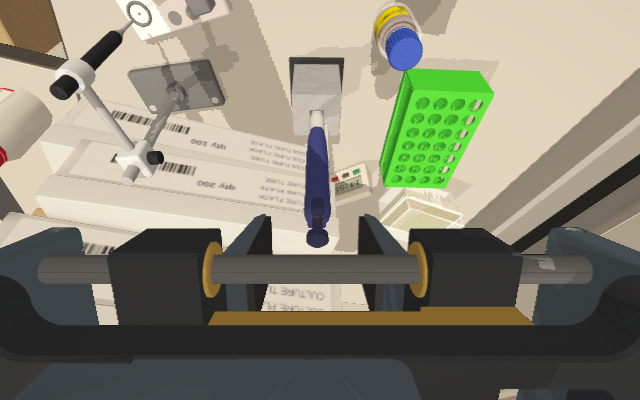

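```bash
python3 - <<'E'
from h import *
S=arm.get_calibration("side");C=arm.get_calibration("scene");W=dict(np.load("w8.npz"))
print("ring",onz(S,(357.2-.4,205.7-.4),.0115),onz(C,(230+425/4-.4,130+265/4-.4),.0115),onz(W,(138,13),.0115))
print("needle",onz(S,(358.7-.4,200-.4),.032),onz(C,(230+427/4-.4,130+248/4-.4),.032))
im=cv2.imread("pics/w8.png");cv2.imwrite("pics/w8a.png",cv2.resize(im[0:90,60:220],None,fx=4.5,fy=4.5,interpolation=cv2.INTER_CUBIC))
cv2.imwrite("pics/w8b.png",cv2.resize(im[40:290,250:390],None,fx=2.4,fy=2.4,interpolation=cv2.INTER_CUBIC))
E
```

```text
ring [0.46   0.2092 0.0115] [0.4613 0.2076 0.0115] [0.4601 0.2076 0.0115]
needle [0.4613 0.2063 0.032 ] [0.4592 0.2097 0.032 ]
```

View pics/w8a.png

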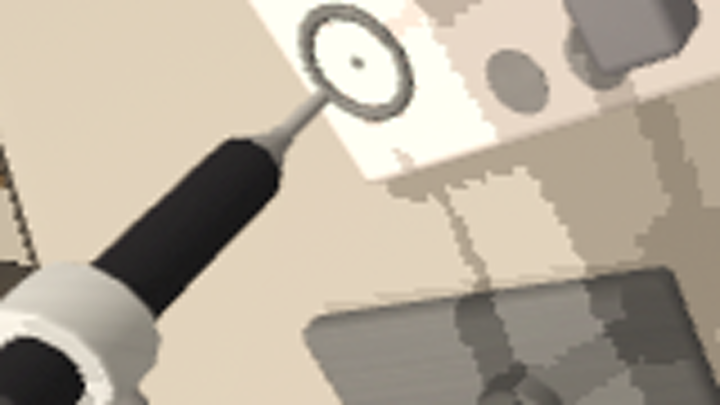

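View pics/w8b.png

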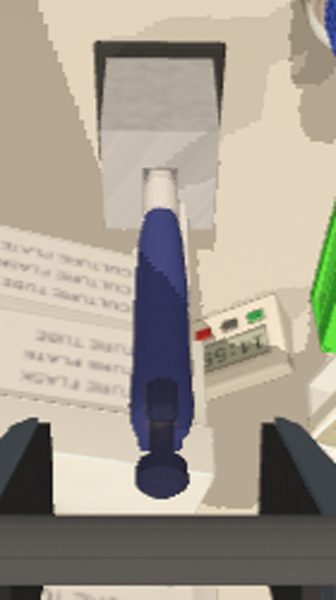

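Ring centre is at (.460,.208) and the needle at (.461,.2075), so the plate is set to within about 2 mm. The pipette lies centred between the jaws (col 317 vs 315). Now the grasp and draw.

```bash
python3 - <<'E'
from h import *
d=np.radians
R=tool(d(1.5),d(55),-1);G=np.array([.5433,.4081,.211])
arm.move_l(tcp(G,R),R,feed=.12)
print(arm.current_force(),arm.current_torque(),arm.current_ee_pos()-TG*arm.current_tool_rot()[:,2])
arm.grip(0);w=arm.current_width();print("w",w,arm.current_force(),arm.current_torque(),arm.current_t())
if .02<w<.03:
    ax=np.array([.0003,.001,.1])
    arm.move_l(tcp(G+ax*.2,R),feed=.08);print(arm.current_force(),arm.current_width())
    arm.move_l(tcp(G+ax*.95,R),feed=.1);print(arm.current_force(),arm.current_width())
print(arm.current_t())
cv2.imwrite("pics/s9.png",cv2.resize(arm.snapshot("side")[60:240,200:400,::-1],None,fx=3,fy=3,interpolation=cv2.INTER_CUBIC))
cv2.imwrite("pics/c9.png",cv2.resize(arm.snapshot("scene")[100:280,220:420,::-1],None,fx=3,fy=3,interpolation=cv2.INTER_CUBIC))
E
```

```text
[-0.7255 -0.4451  0.077 ] [0.0982 0.2706 0.0308] [0.5432 0.4083 0.2117]
w 0.02501376303692317 [-0.3303 -0.3931  3.2179] [ 0.1851  0.1544 -0.0182] 27.3917
[-0.4833 -0.382  -1.5112] 0.02485944269469566
[ 0.9951  0.3462 -0.7217] 0.025033717611876817
28.6917
```

View pics/s9.png

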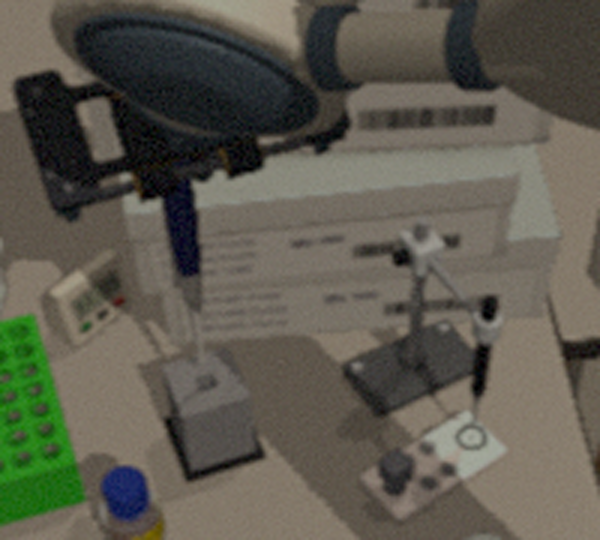

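View pics/c9.png

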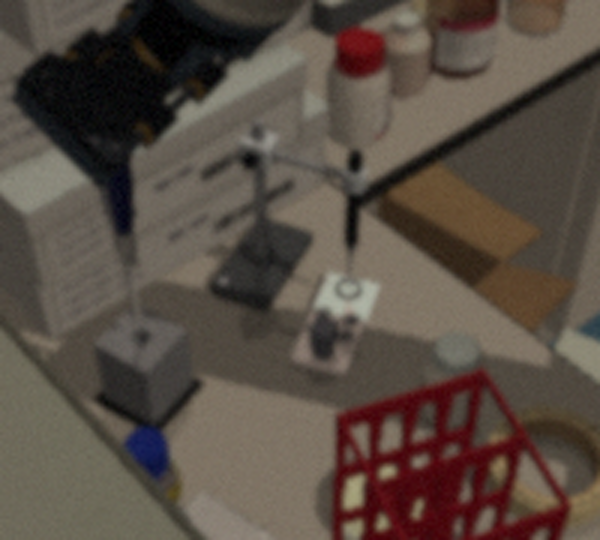

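Drawn clear: the tip shows above the block mouth at about (200,355) in the side crop, width 25 mm. Next I raise it, pull back from the cartons and slant it.

```bash
python3 - <<'E'
from h import *
d=np.radians
R=tool(d(1.5),d(55),-1)
Rf=tool(d(9.2-90),d(100),-1)
arm.move_l(tcp([.535,.408,.36],R),feed=.2)
arm.move_l(tcp([.40,.36,.36],R),feed=.25)
W=[.39,-.04,.31];q=arm.solve_ik(tcp(W,Rf),Rf);print(arm.current_joint_positions(),q)
arm.move_to(tcp(W,Rf),Rf)
arm.sleep(.2)
print(arm.current_t(),arm.current_width(),arm.current_force())
for n in ("side","scene","wrist"):
    cv2.imwrite(f"pics/{n}10.png",arm.snapshot(n)[:,:,::-1])
np.savez("w10.npz",**arm.get_calibration("wrist"))
E
```

```text
[ 51.2896   6.5471  98.8149 -32.3336  54.9668 -25.9682] [-22.0463   6.1468  98.3203   8.6483  80.8621 -33.0204]
31.9833 0.02540760587551258 [-0.1932  0.2296 -0.2446]
```

View pics/side10.png

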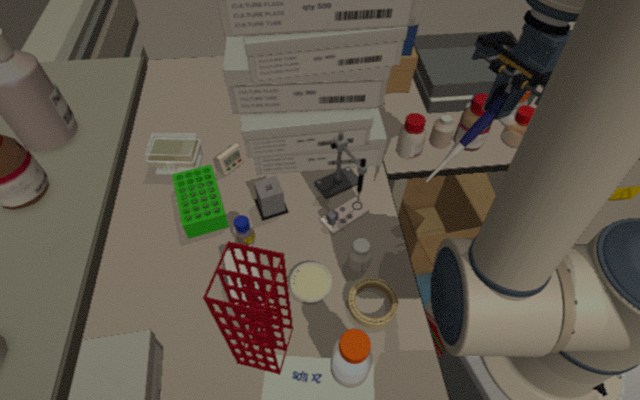

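View pics/wrist10.png

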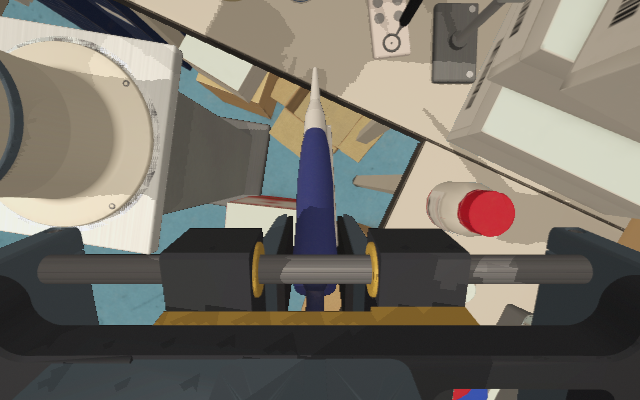

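View pics/scene10.png

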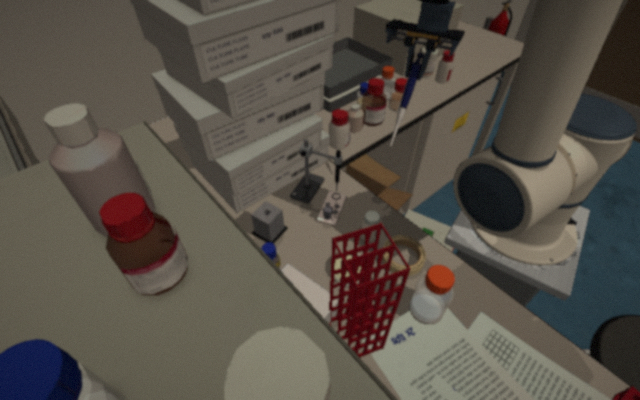

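```bash
python3 - <<'E'
from h import *
for n,(y,x) in [("side",(80,390)),("scene",(30,320)),("wrist",(0,260))]:
    im=cv2.imread(f"pics/{n}10.png");cv2.imwrite(f"pics/{n}10z.png",cv2.resize(im[y:y+120,x:x+130],None,fx=3,fy=3,interpolation=cv2.INTER_CUBIC))
a=[cv2.imread(f"pics/{n}10z.png") for n in ("side","scene")];cv2.imwrite("pics/z10.png",np.hstack(a))
S=arm.get_calibration("side");C=arm.get_calibration("scene");W=dict(np.load("w10.npz"))
print("redcap",tri([S,C],[(413,121),(341,117)]), "2nd", tri([S,C],[(482,102),(377,87)]))
print("tip",tri([S,C],[(430,180),(393,143)]),tri([S,C,W],[(430,180),(393,143),(315,68)]))
d=np.radians;Rf=tool(d(9.2-90),d(100),-1);f=np.array([np.cos(d(-80.8)),np.sin(d(-80.8)),0])
G=arm.current_ee_pos()-TG*arm.current_tool_rot()[:,2];print("G",G,"nominal tip",G-.145*f-[0,0,.145])
E
```

```text
redcap (array([0.5749, 0.009 , 0.1262]), [np.float64(0.00278665956128895), np.float64(0.002786659561288926)]) 2nd (array([ 0.5525, -0.1763,  0.1485]), [np.float64(0.004218470070351161), np.float64(0.004218470070351311)])
tip (array([0.3602, 0.0997, 0.1757]), [np.float64(0.001822159861545195), np.float64(0.0018221598615450999)]) (array([0.3633, 0.0987, 0.1737]), [np.float64(0.0032620830607869218), np.float64(0.0023451981076500795), np.float64(0.004157681011316202)])
G [ 0.39   -0.0398  0.31  ] nominal tip [0.3668 0.1034 0.165 ]
```

View pics/z10.png

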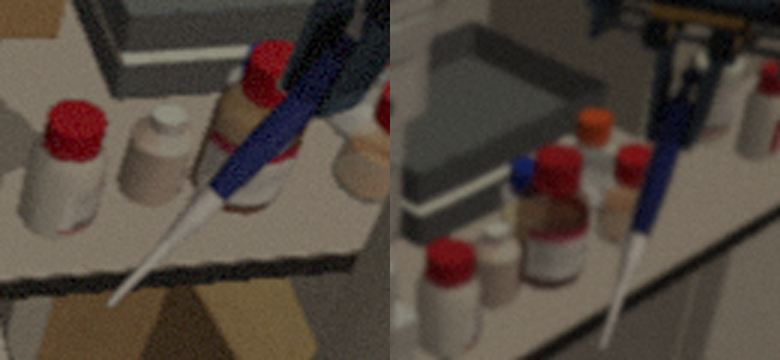

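View pics/wrist10z.png

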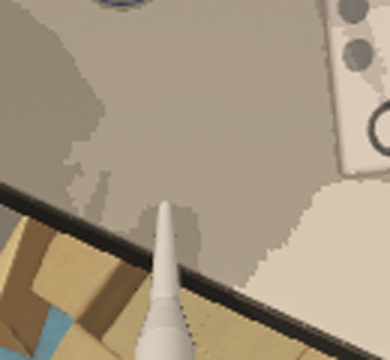

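```bash
python3 - <<'E'
from h import *
S=arm.get_calibration("side");C=arm.get_calibration("scene");W=dict(np.load("w10.npz"))
ps=[(427,180.7),(391.4,144.7),(314.7,67.4)]
t,e=tri([S,C,W],ps);print(t,e,tri([S,C],ps[:2]),tri([S,W],[ps[0],ps[2]]))
G=arm.current_ee_pos()-TG*arm.current_tool_rot()[:,2]
for T in (t,):
    v=T-G;print(v,np.linalg.norm(v),"slant",np.degrees(np.arccos(-v[2]/np.linalg.norm(v))))
# check side red-cap etc: final targets
d=np.radians;Rf=tool(d(9.2-90),d(100),-1)
N=np.array([.461,.2075,.032]);f=np.array([np.cos(d(-80.8)),np.sin(d(-80.8)),0])
tgt=N+.024*f+[0,0,.010]
Gf=G+(tgt-t);print("Gf",Gf,arm.solve_ik(tcp(Gf,Rf),Rf),arm.solve_ik(tcp(Gf+.06*f+[0,0,.03],Rf),Rf))
E
```

```text
[0.3649 0.102  0.1695] [np.float64(0.002091648879902436), np.float64(0.0019924788223220514), np.float64(0.0016577793185025842)] (array([0.3617, 0.1056, 0.1737]), [np.float64(0.0014691160494978625), np.float64(0.0014691160494979241)]) (array([0.3656, 0.1026, 0.1666]), [np.float64(0.0010039041824411493), np.float64(0.0010039041824410817)])
[-0.0251  0.1418 -0.1406] 0.20120807665574353 slant 45.686546744079514
Gf [0.49   0.042  0.1826] [ -8.6143  22.1435  98.4331  10.7006  62.9206 -22.9878] [-14.9932  21.0238  94.3666   9.7668  69.0238 -28.0489]
```

Tip is triangulated at (.365,.102,.170) with slant ≈ 46°, agreeing with the nominal geometry within about 4 mm. Going to the needle.

```bash
python3 - <<'E'
from h import *
d=np.radians;Rf=tool(d(9.2-90),d(100),-1);f=np.array([np.cos(d(-80.8)),np.sin(d(-80.8)),0])
Gf=np.array([.490,.042,.1845])
arm.move_l(tcp(Gf+.07*f+[0,0,.05],Rf),Rf,feed=.18)
arm.move_l(tcp(Gf+.03*f+[0,0,.005],Rf),Rf,feed=.12)
arm.move_l(tcp(Gf,Rf),Rf,feed=.05)
arm.sleep(.3)
print(arm.current_t(),arm.current_width(),arm.current_force(),arm.current_ee_pos()-TG*arm.current_tool_rot()[:,2])
np.savez("w11.npz",**arm.get_calibration("wrist"))
for n,(y,x) in [("side",(110,290)),("scene",(130,260)),("wrist",(0,230))]:
    im=arm.snapshot(n)[:,:,::-1];cv2.imwrite(f"pics/{n}11.png",im)
    cv2.imwrite(f"pics/{n}11z.png",cv2.resize(im[y:y+120,x:x+150],None,fx=4,fy=4,interpolation=cv2.INTER_CUBIC))
E
```

```text
34.7417 0.024862182550609426 [-0.6216 -0.4449 -1.0901] [0.4901 0.0418 0.1845]
```

View pics/side11z.png

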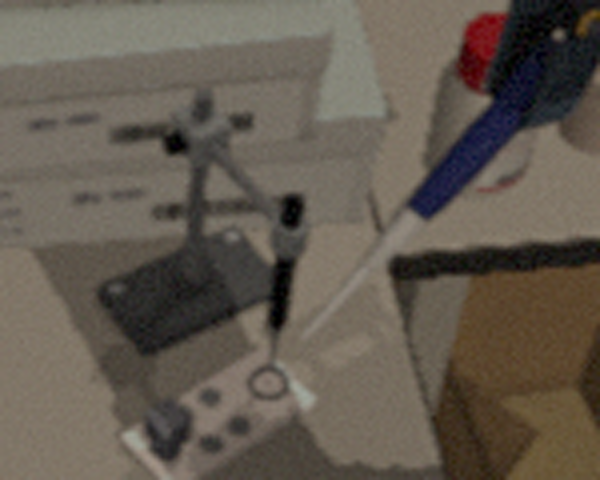

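View pics/scene11z.png

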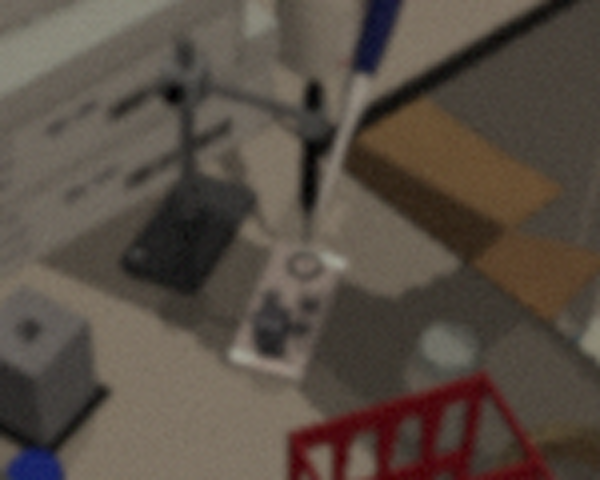

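View pics/wrist11z.png

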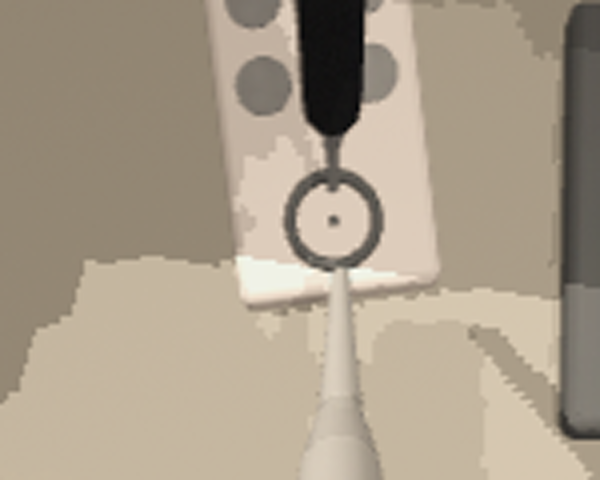

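```bash
python3 - <<'E'
from h import *
S=arm.get_calibration("side");C=arm.get_calibration("scene");W=dict(np.load("w11.npz"))
t,e=tri([S,W],[(365.4,194.2),(314.2,65.9)]);print("tip",t,e)
n,e=tri([S,W],[(357.6,200.4),(313,47.2)]);print("needle",n,e,onz(W,(313,47.2),.032))
print("ring",onz(W,(313,54.6),.0115)); print(np.linalg.norm(t-n))
G=arm.current_ee_pos()-TG*arm.current_tool_rot()[:,2];v=t-G;print("slant",np.degrees(np.arccos(-v[2]/np.linalg.norm(v))),np.linalg.norm(v))
E
```

```text
tip [0.4655 0.1863 0.0398] [np.float64(0.00044946568464875134), np.float64(0.00044946568464868515)]
needle [0.4613 0.2079 0.0294] [np.float64(0.0001807738396402005), np.float64(0.00018077383964027084)] [0.4613 0.2067 0.032 ]
ring [0.4611 0.2074 0.0115]
0.024302043340629867
slant 45.34717917896837 0.20585819100792602
```

```bash
python3 - <<'E'
from h import *
print(arm.current_dq(),arm.current_width(),arm.current_t()); arm.sign_off()
E
```

```text
[ 0.0564 -0.0309  0.0395  0.0999  0.0479  0.0388] 0.02495114380812593 34.8917
the job is handed in; nothing more can be done
```

I slid the plate under the needle and let go. Then I drew the pipette out of its holder, slanted it, and handed the job in at t ≈ 34.9 s with the tip held beside the needle point. No verdict was reported.

**Last checks (wrist and side views):**
- **Plate:** the ring centre is at (0.461, 0.207) and the needle at (0.461, 0.207–0.208), about 1 mm apart. The plate looks flat and the gripper is well away from it.
- **Pipette:** the jaw width is 25 mm. The slant is about 45° with the tip lowest and about 40 mm above the bench. The tip is about 24 mm from the needle point, and nothing appears to be touching it.
- **Bystanders:** dish, jar and ink bottle looked undisturbed in the pictures taken on the way. I did not re-measure their positions at the end.

**What failed or disagreed:**
- **First grasp missed:** the first grasp on the knob closed on nothing, and the plate did not move. A light touch on the bare bench (about 13 N) showed the real finger ends about 35 mm short of the reported TCP. I corrected every later move by that offset, and both grasps then held.
- **Small disagreements:** the views of the ring and needle disagreed by up to about 3 mm. Needle height triangulated at 29 mm against the stated 32 mm.

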